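# Shut down the drying deck: isolate, lock out, turn the cover over

## Task

Shut down the small drying deck: turn the red isolator handle to off, then swing its steel lockout hasp fully out. Then take the free edge of the wide cover plate parked beside the deck, lever it up until it stands on edge against the step, and lower it gently over onto the deck, never letting it drop or slam, so that it lies flat, orange face up, square and roughly central over the dark heated pad. Leave the bottles, flask and petri dish where they are, and keep the handle off and the hasp out.

Things in the scene. Friction and masses are not known exactly. Their poses are not given: they have to be found in the camera images.
- stand: Fixed stand, 130 (x) x 147 (y), origin on the bench under the step. White parking ledge: y = 0 to +85, 70 high. Grey heated deck: y = -62 to 0, 84 high. The 14 mm upright step between them (at y = 0, along x, facing +y) is the wall to lever against. Dark heated pad, flush in the deck: 80 (x) x 46 (y), centred at x = 0, y = -33. Yaw up to 0.25 rad either way.
- step_top (a point): Middle of the step's upper edge, 84 above the bench.
- cover: Loose rigid cover plate 120 (x) x 130 (y) x 12 thick, 0.2 to 0.4 kg, origin at its centre; z points out of its cork face (up at the start), the other face is orange. Starts flat on the ledge, 5 to 15 mm from the step, up to 0.08 rad askew; some 50 mm overhang the ledge's +y side, free below down to the bench. As it is lowered its foot slides out along the ledge; it lands with its centre about stand y = 0 to -50 (push it central if need be).
- cover_foot (a point): Middle of the cover's edge next to the step (mid thickness), at y = -65 of the cover.
- cover_free (a point): Middle of the cover's free, overhanging edge (mid thickness), at y = +65 of the cover.
- isolator: Fixed grey isolator box 140 (x) x 84 (y) x 55 high, origin under its centre. It stands left or right of the stand, changing places with the brown weight case. The red handle is on its far half, the hasp on its near half.
- handle_axis (a point): On the handle's upright turning axis, at isolator x = +30, y = 0, 80 above the bench: the height to grip it. The handle is a red bar 64 long, 14 wide, from 62 to 93 above the bench, on a black disc of 54 diameter whose top is at 61.
- isolator_handle (a joint): Handle angle, rad: 0 = on (bar along the box's x), 1.571 = off (bar along the box's y, end stop); it grows clockwise seen from above, i.e. bar yaw = box yaw - value. Starts at 0 to 0.3. Stiff, about 0.1 N m; stays where it is left.
- hasp_hinge (a point): Upright hinge axis of the hasp, at isolator x = -45, y = +28, 72 above the bench.
- hasp_tip (a point): Free end of the hasp, 55 from its hinge. The hasp is an upright steel tab 8 thick, standing from 58 to 84 above the bench.
- lock_hasp (a joint): Hasp angle, rad: 0 = folded (tab points from its hinge to the box's -y, across the box top), grows clockwise seen from above as it swings out over the box's front (-x) edge, stop at 1.4. Starts at 0 to 0.15. Turns easily, stays where it is left.
- amber_bottle: Bystander: amber bottle, 55 wide, 112 high, origin under its centre.
- buffer_bottle: Bystander: white bottle with green cap, 45 wide, 88 high, origin under its centre.
- flask: Bystander: conical flask with orange stopper, 67 wide, 126 high, origin under its centre.
- petri_dish: Bystander: petri dish, 62 wide, 18 high, origin under its centre.
- weight_case: Bystander, fixed: closed brown wooden case 70 (x) x 150 (y) x 50 high, origin under its centre. (Also round about: a tall cupboard at the bench's left end, beyond about world y = +0.55 m, x = +0.45 m, and a blue drawer unit at the back left, a shelf on the wall behind.)

How it is judged:
By the outcome, as a careful person would: the job done as asked, in the order asked, and still so for the second after the job is handed in, with the robot touching nothing.
It also fails if it takes over 72 s, if anything falls off the work surface, if the arm or the gripper's body presses on something with over 40 N, if the wrist force passes 120 N, or if a joint passes its speed limit or range.

## Robot

A 7-joint arm with a two-finger parallel gripper is mounted at the origin on a cart in front of the work surface, level with it; the furniture and walls round the work are solid. World frame = base frame: x ahead of the robot, y to its left, z up, the work surface at z = 0. Lengths are in m, angles in rad, forces in N, time in s.
With the tool pointing down it reaches from about 0.425 to 0.975 m from the base axis. Payload 16.7 kg.
Tool frame: the origin (TCP) lies midway between the tips of the shut fingers; the grasp point (between the pads) lies 19 mm behind it (ctrl.grip_point_offset is the distance from the TCP to the grasp point, in m); z points along the fingers, y is the direction in which the jaws open and shut (so a half turn about z gives the same grasp; the last joint's range is limited). The gripper opens to 85 mm and grips with 20 to 120 N. Pads are 22 mm wide; open, the fingers measure 114 mm over their backs; the gripper's body (76 mm by 85 mm) begins 54 mm behind the grasp point. The pads swing forward as they close: fully open they stand 13 mm farther back than shut.
Start: joints at [-1.454, 0.426, 0.074, 1.606, -0.034, 1.111, -0.067], TCP at [0.178, 0.651, 0.231] pointing down, gripper open.
Joint ranges: [-2.85, 2.85], [-0.5, 2.14], [-1.23, 1.37], [0.21, 2.46], [-1.02, 4.16], [0.16, 2.05], [-2.73, 2.73]. Speed limits (rad/s): [1.89, 1.89, 2.39, 2.39, 3.01, 3.01, 3.01].

## Interface

Orientations are given as a unit quaternion [x, y, z, w].
In Python, from cell import ctrl gives the robot as it stands. Calls block until the motion is done:
- ctrl.move_ptp(position, orientation): joint-space move of the TCP to a pose.
- ctrl.move_linear(position, v=0.15, frame=None, max_force=None): straight line of the TCP; frame=None keeps the orientation; v is the mean speed in m/s. With max_force (N) it stops when the force on the tool has changed by that much, and returns True; else False.
- ctrl.goto_joints(angles): joint-space move.
- ctrl.gripper_to(opening, effort=None): finger opening in m; effort is the grip in N (None keeps the last); returns when the fingers have stopped.
- ctrl.pause(seconds).
- ctrl.inverse_kinematics(position, orientation): joint angles nearest the present ones, or None.
- ctrl.observe(): the state.
- ctrl.snapshot(name): name is "side" or "top" or "wrist"; returns a dict with "color" (384x512x3 uint8, red, green, blue), "fx", "fy", "cx", "cy" (pixels), "k1" (the pictures are not rectified: a ray, as slopes to the right and down, at radius r is drawn at 1 + k1 r^2 times it, then the intrinsics apply), "world_from_camera" (4x4, takes a point from camera to world coordinates). Camera axes: x right, y down, z forward; pixel columns grow to the right and rows downward; lengths in m; the calibration is good to about 2 mm. A picture is of the moment at which its call begins. There is no depth.
A pose or a line that the arm cannot do raises ctrl.MotionError and nothing moves.
- ctrl.hand_in(): hands the job in, once; it reports no verdict.
Trained networks look in a picture, given as the dict that the camera call returned (one of the last four; its "shot" number tells which), for a name from the list of things; names that differ only in an ending like _2 or _b are one class to them, and where a whole thing is asked for, a point or a joint stands for the part that bears it (a point fixed in the world has none). Each returns a list of dicts, best first, with "score" (0 to 1); they miss things now and then, are a little off and sometimes report something else, mostly with a low value. They report only what shows in the picture. A call takes as long as a camera call.
- ctrl.recognise(picture, name): "position" ([row, column] in pixels, amid what is visible of it).
The state is a dict: "t": time; "q": joint angles; "joint_vel": joint speeds; "tau": joint torques, N m; "eef_pos": TCP position; "orientation": TCP orientation; "ft_force": force on the tool from outside, world axes, zero at the start; "ft_torque": the same for the moment, N m; "finger_gap": finger opening in m.
Only numpy, scipy, OpenCV 4.12 (cv2) and the standard library are available. Lean on these libraries where they do the work, as an engineer would, in place of code of your own. Each camera call takes 0.05 s, during which the arm holds its last target. There are 200 camera calls.

## Working session

There is one attempt and no reset: what is moved stays moved. The work goes in short steps, each a Python script; the robot and the scene stay as the last script left them, time stands still between calls to the robot, and variables do not carry over. Pictures are saved under pics/ and viewed, about 8 in all and at most 12, crops included, and the job is handed in when it is done.

```bash
ls; mkdir -p pics
cat > h.py <<'E'
import numpy as np, cv2
from cell import ctrl
def save(p,n): cv2.imwrite('pics/'+n, p['color'][:,:,::-1])
def ray(p,rc):
    d=np.array([(rc[1]-p['cx'])/p['fx'],(rc[0]-p['cy'])/p['fy']])
    u=d.copy()
    for _ in range(20): u=d/(1+p['k1']*(u@u))
    T=np.array(p['world_from_camera']); return T[:3,3],T[:3,:3]@np.array([u[0],u[1],1.])
def at_z(p,rc,z):
    o,d=ray(p,rc); return o+d*(z-o[2])/d[2]
def proj(p,X):
    T=np.array(p['world_from_camera']); c=T[:3,:3].T@(np.asarray(X,float)-T[:3,3]); u=c[:2]/c[2]
    u=u*(1+p['k1']*(u@u)); return np.array([u[1]*p['fy']+p['cy'],u[0]*p['fx']+p['cx']])
E
python3 - <<'E'
from h import *
s=ctrl.observe(); print(s['t'],s['orientation'],s['eef_pos'],s['finger_gap'])
zs=dict(step_top=.084,cover=.082,cover_foot=.076,cover_free=.076,isolator=.055,handle_axis=.09,isolator_handle=.09,hasp_hinge=.084,hasp_tip=.084,lock_hasp=.08,amber_bottle=.056,buffer_bottle=.044,flask=.05,petri_dish=.018,weight_case=.05,stand=.07)
for c in('top','side'):
    p=ctrl.snapshot(c); save(p,c+'0.png'); print(c,np.round(np.array(p['world_from_camera'])[:3,3],3))
    for n,z in zs.items():
        print(n,[(np.round(r['position']).tolist(),round(r['score'],2),np.round(at_z(p,r['position'],z)[:2],3).tolist()) for r in ctrl.recognise(p,n)[:2]])
print(ctrl.observe()['t'])
E
```

```text
pics
0.0 [ 1.33040099e-01  9.91110420e-01 -6.81061449e-04 -5.27558544e-05] [0.17787528 0.65068713 0.2305785 ] 0.08557516894086721
top [ 0.434 -0.009  1.203]
step_top [([224.0, 269.0], 0.87, [0.489, -0.07])]
cover [([215.0, 236.0], 0.74, [0.519, 0.024])]
cover_foot []
cover_free [([212.0, 236.0], 0.95, [0.527, 0.024])]
isolator [([227.0, 135.0], 0.96, [0.492, 0.314])]
handle_axis [([229.0, 136.0], 0.77, [0.484, 0.301])]
isolator_handle [([216.0, 133.0], 0.48, [0.52, 0.311]), ([214.0, 235.0], 0.21, [0.52, 0.026])]
hasp_hinge [([227.0, 138.0], 0.97, [0.49, 0.298]), ([181.0, 319.0], 0.37, [0.611, -0.218])]
hasp_tip []
lock_hasp [([247.0, 129.0], 0.42, [0.435, 0.325])]
amber_bottle [([159.0, 244.0], 0.62, [0.688, -0.004]), ([217.0, 133.0], 0.37, [0.52, 0.322])]
buffer_bottle [([184.0, 318.0], 0.54, [0.608, -0.222]), ([150.0, 270.0], 0.49, [0.714, -0.082])]
flask [([162.0, 213.0], 0.62, [0.679, 0.09]), ([229.0, 136.0], 0.17, [0.487, 0.314])]
petri_dish [([182.0, 317.0], 0.76, [0.619, -0.225]), ([221.0, 364.0], 0.5, [0.497, -0.36])]
weight_case [([220.0, 365.0], 0.97, [0.498, -0.355])]
stan
[... 155 characters left out ...]
 0.052])]
cover_foot [([213.0, 252.0], 0.63, [0.551, 0.052])]
cover_free [([212.0, 254.0], 0.75, [0.549, 0.041]), ([282.0, 232.0], 0.61, [0.465, 0.352])]
isolator [([281.0, 232.0], 0.72, [0.476, 0.331])]
handle_axis [([281.0, 233.0], 0.58, [0.457, 0.359])]
isolator_handle [([266.0, 223.0], 0.51, [0.508, 0.322])]
hasp_hinge [([282.0, 236.0], 0.82, [0.452, 0.357])]
hasp_tip [([278.0, 244.0], 0.72, [0.44, 0.331])]
lock_hasp [([277.0, 246.0], 0.43, [0.438, 0.325])]
amber_bottle [([203.0, 223.0], 0.64, [0.68, 0.018])]
buffer_bottle []
flask [([280.0, 232.0], 0.6, [0.48, 0.324]), ([218.0, 214.0], 0.58, [0.667, 0.101])]
petri_dish []
weight_case []
stand [([194.0, 266.0], 0.6, [0.559, -0.079])]
1.7
```

Run:
```python
import cv2
a=cv2.imread('pics/top0.png')[130:300,70:420]
cv2.imwrite('pics/t0c.png',cv2.resize(a,None,fx=2.28,fy=2.28,interpolation=cv2.INTER_CUBIC))
```

```text
(no output)
```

View pics/t0c.png

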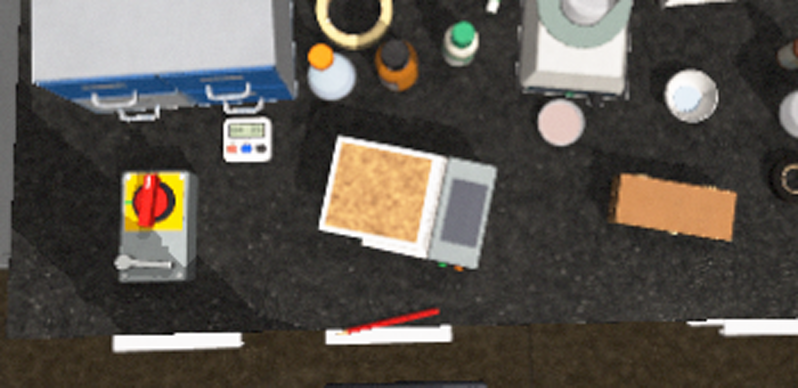

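View pics/side0.png

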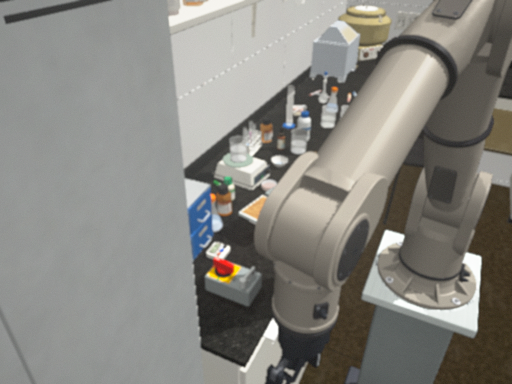

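The top crop shows the isolator (left) with its red bar along x at crop (150,200) and the hasp folded across the near half, from (125,262) to (172,265). The cover and stand are in the middle, at about −0.19 rad yaw. The side view is mostly blocked by the arm. Next I'll look closer with the wrist camera above the isolator.

```bash
cat >> h.py <<'E'
from scipy.spatial.transform import Rotation as R
def quat(z,y):
    z=np.array(z,float)/np.linalg.norm(z); y=np.array(y,float); y-=z*(y@z); y/=np.linalg.norm(y)
    return R.from_matrix(np.column_stack([np.cross(y,z),y,z])).as_quat()
def down(yaw): # jaw axis along angle yaw
    return quat([0,0,-1],[np.cos(yaw),np.sin(yaw),0])
E
python3 - <<'E'
from h import *
for yaw in (np.pi/2,-np.pi/2):
    for p in ([.52,.311,.27],[.52,.311,.065]):
        for d in (0,-np.pi/2):
            q=ctrl.inverse_kinematics(p,down(yaw+d)); print(yaw,d,None if q is None else np.round(q,2))
# tilt feasibility: stand yaw -0.19, free edge
ys=np.array([.187,.982,0]);
for phi in (15,30,45,60,90,120,135,150,165):
    f=np.radians(phi); z=-ys*np.cos(f)+np.array([0,0,-np.sin(f)])
    foot=np.array([.49,-.07,.07])+ys*0.006; pos=foot+(-z)*.115
    y=np.cross(z,[ys[1],-ys[0],0])
    for s in(1,-1):
        q=ctrl.inverse_kinematics(pos,quat(z,s*y)); print(phi,s,np.round(pos,3),None if q is None else np.round(q,2))
ctrl.move_ptp([.50,.311,.27],down(np.pi/2))
p=ctrl.snapshot('wrist'); save(p,'w1.png'); print(np.round(p['world_from_camera'],3))
for n,z in dict(isolator=.055,handle_axis=.09,isolator_handle=.093,hasp_hinge=.084,hasp_tip=.084,lock_hasp=.084).items():
    print(n,[(np.round(r['position']).tolist(),round(r['score'],2),np.round(at_z(p,r['position'],z)[:2],3).tolist()) for r in ctrl.recognise(p,n)[:2]])
print(ctrl.observe()['t'])
E
```

```text
1.5707963267948966 0 [-0.84  0.28  0.24  1.73 -0.07  1.13  0.99]
1.5707963267948966 -1.5707963267948966 [-1.07  0.31  0.53  1.75 -0.17  1.13 -0.48]
1.5707963267948966 0 [-0.78  0.51  0.18  1.9  -0.13  0.74  1.04]
1.5707963267948966 -1.5707963267948966 [-1.    0.55  0.47  1.92 -0.36  0.75 -0.33]
-1.5707963267948966 0 [-1.24  0.35  0.77  1.75 -0.26  1.14 -1.96]
-1.5707963267948966 -1.5707963267948966 [-0.64  0.28 -0.01  1.72  0.    1.14  2.49]
-1.5707963267948966 0 [-1.14  0.61  0.67  1.92 -0.52  0.79 -1.76]
-1.5707963267948966 -1.5707963267948966 [-0.53  0.51 -0.14  1.89  0.1   0.75  2.41]
15 1 [0.512 0.045 0.1  ] [-1.18  1.13  0.76  1.76  0.27  1.38 -2.36]
15 -1 [0.512 0.045 0.1  ] [-0.86  0.95  0.27  1.74  0.57  1.57  0.45]
30 1 [0.51  0.034 0.128] [-1.15  0.9   0.77  1.85  0.25  1.26 -2.31]
30 -1 [0.51  0.034 0.128] [-0.81  0.74  0.26  1.83  0.54  1.42  0.52]
45 1 [0.506 0.016 0.151] [-1.11  0.68  0.8   1.93  0.21  1.14 -2.22]
45 -1 [0.506 0.016 0.151] [-0.76  0.54  0.3   1.91  0.47  1.26  0.64]
60 1 [ 0.502 -0.008  0.17 ] [-1.07  0.49  0.86  2.01  0.13  1.03 -2.07]
60 -1 [ 0.502 -
[... 612 characters left out ...]
 -0.48  1.88 -0.64  1.22  2.43]
165 1 [ 0.47  -0.173  0.1  ] [ 0.73  0.89  0.07  1.82 -0.96  1.6  -0.33]
165 -1 [ 0.47  -0.173  0.1  ] [ 1.14  0.94 -0.48  1.79 -0.68  1.36  2.53]
[[-0.002  0.966  0.259  0.434]
 [ 1.     0.002  0.001  0.311]
 [ 0.     0.259 -0.966  0.413]
 [ 0.     0.     0.     1.   ]]
isolator [([150.0, 252.0], 0.56, [0.479, 0.31]), ([184.0, 254.0], 0.43, [0.521, 0.312])]
handle_axis [([153.0, 253.0], 0.75, [0.477, 0.311])]
isolator_handle [([183.0, 252.0], 0.86, [0.511, 0.309])]
hasp_hinge [([154.0, 246.0], 0.56, [0.48, 0.303])]
hasp_tip [([121.0, 259.0], 0.64, [0.443, 0.318]), ([267.0, 100.0], 0.48, [0.623, 0.117])]
lock_hasp [([118.0, 265.0], 0.88, [0.44, 0.324])]
3.7667
```

View pics/w1.png

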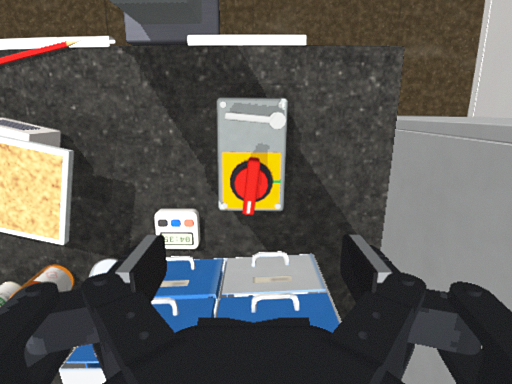

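The wrist view (down = +x, right = +y) shows the box corners at about (219,98), (286,98), (284,210) and (218,210) as (col,row). The handle disc centre is at (251,182), with bar ends at (254,158) and (248,213). The hasp hinge is at (278,120) and its tip at (226,115).

Run:
```python
from h import *
p=ctrl.snapshot('wrist')
im=p['color'].astype(int); r,g,b=im[...,0],im[...,1],im[...,2]
red=((r>150)&(g<60)&(b<60)); red[:140]=0; red[225:]=0; red[:,:215]=0; red[:,290:]=0
yel=((r>180)&(g>150)&(b<80)); yel[:140]=0; yel[225:]=0
box=yel|red
ys,xs=np.nonzero(yel); rect=cv2.minAreaRect(np.column_stack([xs,ys]).astype(np.float32)); print('yellow',rect)
for c in cv2.boxPoints(rect): print(at_z(p,c[::-1],.055)[:2].round(4))
ys,xs=np.nonzero(red); pts=np.column_stack([xs,ys]).astype(np.float32); rr=cv2.minAreaRect(pts); print('red',rr,at_z(p,rr[0][::-1],.08)[:2])
for n,c,z in [('c1',(98,219),.055),('c2',(98,286),.055),('c3',(210,284),.055),('c4',(210,218),.055),('hinge',(120,278),.084),('tip',(115,226),.084),('disc',(182,251),.061),('bar far',(213,248),.093),('bar near',(158,254),.093)]:
    print(n,at_z(p,c,z)[:2].round(4))
```

```text
yellow ((251.5, 179.49998474121094), (56.99999237060547, 54.99999237060547), -0.0)
[0.5522 0.2715]
[0.4815 0.2733]
[0.4815 0.343 ]
[0.5521 0.3447]
red ((252.41932678222656, 186.38929748535156), (52.36759948730469, 32.87593460083008), 72.34988403320312) [0.51854989 0.30933346]
c1 [0.4183 0.2702]
c2 [0.4182 0.3485]
c3 [0.5562 0.35  ]
c4 [0.5562 0.265 ]
hinge [0.4426 0.3373]
tip [0.4374 0.2805]
disc [0.5178 0.3075]
bar far [0.5469 0.3043]
bar near [0.4831 0.3111]
```

Box centre is (0.487, 0.308), yaw about 0. Handle axis is (0.5175, 0.308), handle angle about 0.11, hinge (0.4425, 0.337). These fit the given sizes, so I'll turn the handle now.

Run:
```python
from h import *
y0=np.pi/2-.106
ctrl.gripper_to(.045,60)
ctrl.move_ptp([.5175,.3083,.13],down(y0))
print(ctrl.move_linear([.5175,.3083,.066],v=.1,max_force=15))
ctrl.gripper_to(.0,60); s=ctrl.observe(); print('gap',s['finger_gap'],s['eef_pos'],s['ft_force'])
q=np.array(s['q']); print(q.round(3))
for k in range(1,5):
    qq=q.copy(); qq[6]-=k/4*(1.465+.04); ctrl.goto_joints(qq)
    s=ctrl.observe(); print(k,s['finger_gap'],np.round(s['eef_pos'],4),np.round(s['ft_force'],1),np.round(s['ft_torque'],2),s['t'])
y=R.from_quat(s['orientation']).as_matrix()[:,1]; print('jaw yaw',np.arctan2(y[1],y[0]))
ctrl.gripper_to(.045); s=ctrl.observe(); print(np.round(s['ft_force'],1))
ctrl.move_linear([.5175,.3083,.14],v=.15)
ctrl.gripper_to(0)
print(ctrl.observe()['t'])
```

```text
False
gap 0.03537909045357032 [0.518089   0.30916686 0.06741257] [-1.47507199  1.28383342  7.15279566]
[-0.809  0.508  0.213  1.91  -0.154  0.736  0.957]
1 0.035693994711397434 [0.5179 0.3088 0.0676] [-1.9 -2.4 -1.1] [-0.69  0.46 -0.07] 6.4333
2 0.03556184521425541 [0.5177 0.3085 0.0675] [-5.6 -5.3  1.5] [-1.09  0.93 -0.09] 6.9
3 0.035479047145589006 [0.5173 0.3083 0.0675] [-6.2 -6.5  4.3] [-1.44  1.41 -0.11] 7.3667
4 0.035426566904742225 [0.5169 0.3082 0.0675] [-9.3 -7.1  5.3] [-1.65  1.94  0.6 ] 7.8333
jaw yaw -0.03628958792044201
[-0.3  0.5  0.1]
9.225
```

The fingers closed on something 35 mm wide, not the 14 mm bar, so I'll check the handle.

Run:
```python
from h import *
ctrl.move_ptp([.47,.3083,.22],down(np.pi/2))
p=ctrl.snapshot('wrist'); save(p,'w2.png')
cv2.imwrite('pics/w2c.png',cv2.resize(p['color'][60:300,120:400,::-1],None,fx=2,fy=2))
print(ctrl.observe()['t'])
```

```text
10.6083
```

View pics/w2c.png

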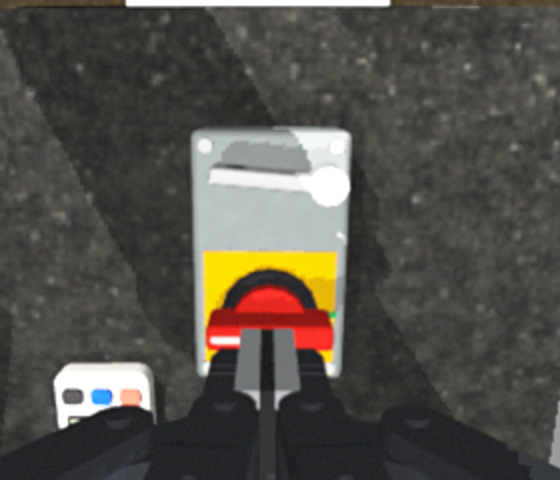

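The bar now lies across the box, with its top edge running from crop (207,314) to (333,308) and pointing at the green mark. The hasp is still folded. I'll measure the bar angle, then swing the hasp.

Run:
```python
from h import *
p=ctrl.snapshot('wrist')
f=lambda c,r,z: at_z(p,(60+r/2,120+c/2),z)[:2]
a,b=f(207,314,.093),f(333,308,.093); d=b-a; print('bar edge',a,b,np.linalg.norm(d),'angle off from y', np.arctan2(d[0],d[1]))
a,b=f(205,262,.055),f(203,252,.055)
print('hinge',f(328,186,.084),'tip',f(210,172,.084),f(210,180,.084))
H=np.array([.4425,.3368]); hx,hy=.011,.0145
def pos(th,r=.040,gap=0.0):
    t=np.array([-np.sin(th),-np.cos(th)]); n=np.array([np.cos(th),-np.sin(th)]) # n: trailing side (+x at 0)
    s=abs(n[0])*hx+abs(n[1])*hy
    return H+t*r+n*(.004+s+gap)
z=.064
P=lambda th,**k:[*pos(th,**k),z]
ctrl.move_ptp([*pos(.1,gap=.006),.11],down(np.pi/2))
print('down',ctrl.move_linear(P(.1,gap=.006),v=.1,max_force=12))
for th in np.linspace(.15,1.3,8):
    hit=ctrl.move_linear(P(th),v=.1,max_force=25)
    s=ctrl.observe(); print(round(th,2),hit,np.round(s['ft_force'],1),np.round(s['eef_pos'],4))
for th in (1.36,1.4,1.44,1.48):
    hit=ctrl.move_linear(P(th),v=.03,max_force=10)
    s=ctrl.observe(); print(round(th,2),hit,np.round(s['ft_force'],1),np.round(s['eef_pos'],4))
    if hit: break
ctrl.move_linear([*(np.array(s['eef_pos'][:2])+[0,-.01]),z],v=.05)
ctrl.move_linear([*(np.array(s['eef_pos'][:2])+[0,-.01]),.16],v=.2)
print(ctrl.observe()['t'])
```

```text
bar edge [0.50354392 0.27805292] [0.50050034 0.33949621] 0.06151861989518694 angle off from y -0.049494255003002335
hinge [0.44224501 0.33644764] tip [0.4355575  0.28042355] [0.43934227 0.28032978]
down False
0.15 False [-0.7 -0.5 -0.1] [0.4531 0.295  0.0646]
0.31 False [ 0.5  1.4 -0. ] [0.4479 0.2928 0.0641]
0.48 False [0.5 0.8 0.6] [0.4418 0.2918 0.064 ]
0.64 False [0.2 0.5 0.5] [0.4353 0.2919 0.064 ]
0.81 False [ 0.3 -0.  -0.1] [0.4284 0.2933 0.064 ]
0.97 False [-0.1  1.  -0.6] [0.4216 0.2961 0.064 ]
1.14 False [ 0.8 -0.4  0.1] [0.4151 0.3004 0.064 ]
1.3 False [0.8 0.1 0.3] [0.4094 0.3062 0.064 ]
1.36 False [-0.8 -0.3 -0.3] [0.4077 0.3084 0.064 ]
1.4 False [-0.5 -0.9  0.3] [0.4065 0.3102 0.064 ]
1.44 False [1.1 0.8 0.3] [0.4053 0.3121 0.064 ]
1.48 False [ 2.  -2.7 -0.6] [0.4045 0.3136 0.064 ]
15.775
```

Run:
```python
from h import *
ctrl.move_ptp([.53,.29,.25],down(np.pi/2))
p=ctrl.snapshot('wrist'); save(p,'w3.png'); np.save('w3.npy',p,allow_pickle=True)
cv2.imwrite('pics/w3c.png',cv2.resize(p['color'][0:220,180:380,::-1],None,fx=2.7,fy=2.7,interpolation=cv2.INTER_CUBIC))
print(ctrl.observe()['t'])
```

```text
16.4917
```

View pics/w3c.png

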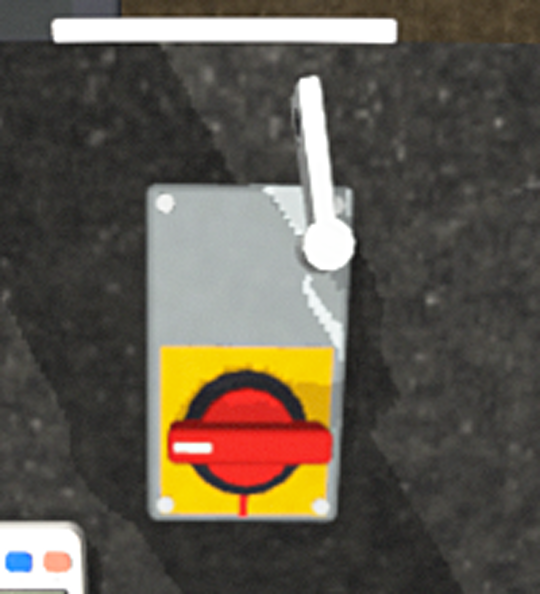

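The bar is close to the box's y axis, with ends at crop (168,447) and (332,445). The hasp now sticks out over the front edge, from hinge (328,243) to tip (308,77). I'll put numbers on both.

Run:
```python
from h import *
p=np.load('w3.npy',allow_pickle=True).item()
f=lambda c,r,z: at_z(p,(r/2.7-.3,180+c/2.7-.3),z)[:2]
h,t=f(328,243,.084),f(308,80,.084); d=t-h; print('hinge',h,'tip',t,np.linalg.norm(d),'hasp angle',np.arctan2(-d[0],-d[1]))
# bar by columns: vertical extent of red outside the hub
im=p['color'].astype(int); r,g,b=im[...,0],im[...,1],im[...,2]; red=(r>110)&(g<60)&(b<60)
A=[];B=[]
for c in list(range(244,252))+list(range(294,302)):
    rr=np.nonzero(red[140:180,c])[0]+140
    # top face bottom edge varies; use upper and lower extents
    print(c,rr.min(),rr.max(),end='; ')
    A.append(at_z(p,(rr.min(),c),.093)[:2]); B.append(at_z(p,(rr.max(),c),.093)[:2])
for L in(A,B):
    L=np.array(L); k=np.polyfit(L[:,1],L[:,0],1); print('\nslope dx/dy',k[0])
for a,b,z in [((150,520),(333,520),.055),((148,186),(352,186),.055),((160,348),(334,348),.055)]:
    a,b=f(*a,z),f(*b,z); d=b-a; print('box edge slope',d[0]/d[1])
```

```text
hinge [0.44189808 0.33650722] tip [0.38651355 0.32736801] 0.05613351136725724 hasp angle 1.4072562806948692
244 157 170; 245 156 170; 246 156 170; 247 156 170; 248 156 170; 249 156 170; 250 156 170; 251 156 171; 294 156 170; 295 156 170; 296 156 170; 297 157 170; 298 157 170; 299 158 170; 300 159 170; 301 160 170; 
slope dx/dy 0.026126795035500867

slope dx/dy -0.0029337950452397806
box edge slope -0.00044547485105905196
box edge slope -0.002139924289679345
box edge slope -0.0012752869329067434
```

The handle is off (about 1.57) and the hasp is fully out (about 1.40). Next, the cover and stand.

Run:
```python
from h import *
ctrl.move_ptp([.47,-.02,.30],down(np.pi/2))
p=ctrl.snapshot('wrist'); save(p,'w4.png'); np.save('w4.npy',p,allow_pickle=True)
cv2.imwrite('pics/w4c.png',cv2.resize(p['color'][60:330,90:430,::-1],None,fx=2.2,fy=2.2,interpolation=cv2.INTER_CUBIC))
print(ctrl.observe()['t'])
for n,z in dict(step_top=.084,cover=.082,cover_foot=.082,cover_free=.082).items():
    print(n,[(np.round(r['position']).tolist(),round(r['score'],2),np.round(at_z(p,r['position'],z)[:2],3).tolist()) for r in ctrl.recognise(p,n)[:2]])
```

```text
17.7583
step_top [([172.0, 214.0], 0.97, [0.477, -0.068])]
cover [([202.0, 288.0], 0.62, [0.516, 0.025])]
cover_foot [([197.0, 292.0], 0.59, [0.51, 0.03]), ([310.0, 252.0], 0.47, [0.679, -0.021])]
cover_free [([200.0, 291.0], 0.97, [0.514, 0.029]), ([173.0, 212.0], 0.18, [0.479, -0.072])]
```

View pics/w4c.png

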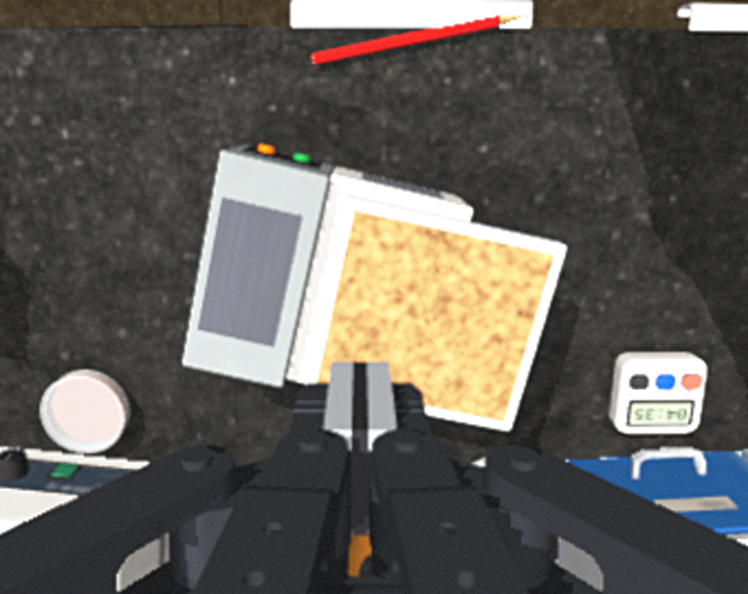

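This view (down = +x, right = +y) shows the cover's free edge from crop (566,245) to (511,430). The deck corners are (221,151), (329,168), (279,386) and (183,366), and the step edge runs from (329,168) to (279,386).

Run:
```python
from h import *
p=np.load('w4.npy',allow_pickle=True).item()
f=lambda c,r,z: at_z(p,(60+r/2.2-.3,90+c/2.2-.3),z)[:2]
D=[f(*x,.084) for x in((221,151),(329,168),(279,386),(183,366))]
print('deck',np.round(D,4)); L=lambda a,b:(np.linalg.norm(b-a).round(4),np.arctan2(*(b-a)[::-1]).round(3))
print('step',L(D[1],D[2]),'outer',L(D[0],D[3]),'near',L(D[1],D[0]),'far',L(D[2],D[3]))
print('step mid',(D[1]+D[2])/2)
P=[f(*x,.084) for x in((223,198),(303,215),(276,347),(198,329))]; print('pad c',np.mean(P,0),L(P[0],P[3]),L(P[1],P[2]))
F=[f(*x,.082) for x in((566,245),(511,430))]; print('free',np.round(F,4),L(*F),np.mean(F,0))
K=[f(*x,.082) for x in((355,210),(552,253),(503,415))]; print('cork',np.round(K,4),L(K[0],K[1]),L(K[1],K[2]))
```

```text
deck [[ 0.4237 -0.0957]
 [ 0.4329 -0.0367]
 [ 0.5621 -0.0681]
 [ 0.5495 -0.1251]]
step (np.float64(0.133), np.float64(-0.238)) outer (np.float64(0.1292), np.float64(-0.23)) near (np.float64(0.0597), np.float64(-1.725)) far (np.float64(0.0584), np.float64(-1.789))
step mid [ 0.4975016  -0.05238645]
pad c [ 0.49290789 -0.08275687] (np.float64(0.0791), np.float64(-0.239)) (np.float64(0.0803), np.float64(-0.221))
free [[0.4759 0.0981]
 [0.5922 0.074 ]] (np.float64(0.1188), np.float64(-0.204)) [0.53407544 0.08608308]
cork [[ 0.4563 -0.0224]
 [ 0.4806  0.0904]
 [ 0.5821  0.0684]] (np.float64(0.1154), np.float64(1.359)) (np.float64(0.1038), np.float64(-0.213))
```

Stand frame: step mid at about (0.499, −0.0515), yaw −0.23. Cover yaw is −0.208, with its foot 12 mm from the step, and the sizes agree. My plan:
1. Hook and clamp the free edge with the tool 30° below horizontal, slightly skewed to stay off the blue drawers.
2. Lever the plate about its foot to 90°, then over to 165°.
3. Set it down on the lower finger.

I'll check IK for this first.

```bash
cat >> h.py <<'E'
S=np.array([.499,-.0515,0]); AL=np.radians(14)
def axes(yaw):
    return np.array([np.cos(yaw),np.sin(yaw),0]),np.array([-np.sin(yaw),np.cos(yaw),0])
Zv=np.array([0,0,1.])
SX,SY=axes(-.23)
def tool(th,O,yaw,sg,dg=.013):
    """TCP pose holding the plate: th deg, O = orange foot corner middle (world)"""
    X,Y=axes(yaw); t=np.radians(th)
    e=Y*np.cos(t)+Zv*np.sin(t); n=-Y*np.sin(t)+Zv*np.cos(t)
    a=-e*np.cos(AL)+X*np.sin(AL)
    return O+.006*n+e*(.13-dg)+.019*a, quat(a,sg*n), a, e, n
def over(th,clr=.0015,smax=.030,fx=0.,yaw=-.23):
    X,Y=axes(yaw); t=np.radians(th); e=Y*np.cos(t)+Zv*np.sin(t); n=-Y*np.sin(t)+Zv*np.cos(t)
    s=min(smax,.014/np.sin(t)); return S+fx*SX+.084*Zv-s*e-clr*n-.012*n
E
python3 - <<'E'
from h import *
for sg in(1,-1):
    for th in (30,60,90,100,110,120,135,150,165):
        O=S+.0057*SX+.0125*SY+.0715*Zv if th<=90 else over(th)
        P,q,*_=tool(th,O,-.23,sg); r=ctrl.inverse_kinematics(P,q); print(sg,th,P.round(3),None if r is None else np.round(r,2))
    P,q,a,e,n=tool(0,S+.0057*SX+.012*SY+.07*Zv,-.208,sg)
p=np.load('w4.npy',allow_pickle=True).item()
print('drawer front',at_z(p,(60+455/2.2,90+600/2.2),0),at_z(p,(60+455/2.2,90+600/2.2),.1))
E
```

```text
1 30 [0.531 0.039 0.126] [-1.44  1.21  1.19  1.94 -0.09  1.   -1.97]
1 60 [0.522 0.001 0.16 ] [-1.37  0.68  1.22  2.12 -0.08  0.76 -1.92]
1 90 [ 0.511 -0.048  0.17 ] [-1.17  0.28  1.28  2.24 -0.41  0.6  -1.42]
1 100 [ 0.502 -0.06   0.168] [-1.02  0.25  1.27  2.27 -0.71  0.66 -1.07]
1 110 [ 0.499 -0.074  0.165] [-0.65  0.24  1.03  2.27 -0.91  0.74 -0.8 ]
1 120 [ 0.496 -0.086  0.159] [ 0.01  0.24  0.44  2.25 -1.    0.8  -0.66]
1 135 [ 0.492 -0.102  0.145] [ 0.83  0.4  -0.3   2.18 -1.01  0.87 -0.55]
1 150 [ 0.49  -0.108  0.126] [ 1.08  0.63 -0.48  2.13 -1.01  0.96 -0.45]
1 165 [ 0.489 -0.115  0.109] [ 1.29  0.91 -0.66  2.05 -0.91  1.01 -0.48]
-1 30 [0.531 0.039 0.126] [-0.58  0.69 -0.13  1.89  0.84  1.48  0.26]
-1 60 [0.522 0.001 0.16 ] [-0.45  0.32 -0.04  2.08  0.68  1.02  0.47]
-1 90 [ 0.511 -0.048  0.17 ] [-0.2   0.11  0.13  2.21  0.11  0.59  1.18]
-1 100 [ 0.502 -0.06   0.168] [-0.1   0.1   0.19  2.24 -0.29  0.55  1.64]
-1 110 [ 0.499 -0.074  0.165] [-0.01  0.14  0.28  2.25 -0.7   0.62  2.11]
-1 120 [ 0.496 -0.086  0.159] [ 0.07  0.23  0.37  2.25 -0.99  0.79  2.46]
-1 135 [ 0.492 -0.102  0.145] [ 0.83  0.4  -0.3   2.18 -1.01  0.87  2.59]
-1 150 [ 0.49  -0.108  0.126] [ 1.08  0.63 -0.48  2.13 -1.01  0.96  2.69]
-1 165 [ 0.489 -0.115  0.109] [ 1.29  0.91 -0.66  2.05 -0.91  1.01  2.66]
drawer front [0.65690133 0.16643833 0.        ] [0.60002062 0.12431085 0.1       ]
```

Run:
```python
import h
from h import *
for al in (0,6):
  h.AL=np.radians(al)
  for sg in(1,-1):
    print('al',al,'sg',sg)
    for th in (0,30,60,90,105,120,135,150,165):
        O=S+.0057*SX+.0125*SY+.0715*Zv if th<=90 else over(th)
        if th==0: # pre-grasp, tool at 30
            P,q,a,e,n=tool(30,O,-.208,sg); _,Y=axes(-.208); P=O+Y*(.13-.028+.07)+.0045*Zv
        else: P,q,*_=tool(th,O,-.23,sg)
        r=ctrl.inverse_kinematics(P,q); print(th,P.round(3),None if r is None else np.round(r,2))
```

```text
al 0 sg 1
0 [0.543 0.128 0.076] [-1.35  1.36  1.19  1.65 -0.29  1.37 -1.91]
30 [0.526 0.039 0.126] [-1.31  1.23  1.19  1.79 -0.17  1.26 -1.89]
60 [0.517 0.002 0.159] [-1.23  0.78  1.21  1.97 -0.26  1.04 -1.72]
90 [ 0.506 -0.046  0.17 ] [-0.98  0.49  1.23  2.08 -0.57  0.97 -1.24]
105 [ 0.496 -0.065  0.167] [-0.76  0.5   1.22  2.11 -0.84  1.09 -0.87]
120 [ 0.491 -0.085  0.159] [-0.41  0.52  1.02  2.1  -1.    1.24 -0.62]
135 [ 0.488 -0.1    0.145] [ 0.19  0.5   0.45  2.06 -0.99  1.26 -0.54]
150 [ 0.486 -0.107  0.125] [ 0.58  0.65  0.07  2.   -1.    1.33 -0.45]
165 [ 0.484 -0.114  0.109] [ 0.79  0.84 -0.11  1.92 -0.99  1.44 -0.38]
al 0 sg -1
0 [0.543 0.128 0.076] [-0.6   0.88 -0.13  1.6   0.63  1.64  0.33]
30 [0.526 0.039 0.126] [-0.53  0.75 -0.09  1.75  0.66  1.59  0.38]
60 [0.517 0.002 0.159] [-0.39  0.41 -0.01  1.92  0.46  1.18  0.68]
90 [ 0.506 -0.046  0.17 ] [-0.17  0.23  0.15  2.04 -0.04  0.87  1.35]
105 [ 0.496 -0.065  0.167] [-0.02  0.23  0.22  2.08 -0.41  0.87  1.82]
120 [ 0.491 -0.085  0.159] [ 0.12  0.33  0.31  2.08 -0.75  1.01  2.25]
135 [ 0.488 -0.1    0.145] [ 0.24  0.49  0
[... 741 characters left out ...]
0.486 -0.114  0.109] [ 0.97  0.83 -0.3   1.98 -0.99  1.29 -0.4 ]
al 6 sg -1
0 [0.543 0.128 0.076] [-0.63  0.86 -0.15  1.66  0.71  1.59  0.29]
30 [0.528 0.039 0.126] [-0.55  0.72 -0.11  1.81  0.74  1.54  0.33]
60 [0.519 0.002 0.159] [-0.42  0.37 -0.02  1.99  0.54  1.11  0.6 ]
90 [ 0.508 -0.047  0.17 ] [-0.18  0.17  0.14  2.11  0.01  0.75  1.29]
105 [ 0.498 -0.066  0.167] [-0.02  0.18  0.22  2.15 -0.44  0.75  1.83]
120 [ 0.493 -0.086  0.159] [ 0.12  0.28  0.32  2.15 -0.83  0.91  2.32]
135 [ 0.49  -0.101  0.145] [ 0.8   0.44 -0.3   2.09 -0.84  0.96  2.44]
150 [ 0.488 -0.107  0.126] [ 0.9   0.63 -0.3   2.05 -0.94  1.12  2.63]
165 [ 0.486 -0.114  0.109] [ 1.11  0.87 -0.48  1.97 -0.89  1.2   2.65]
```

IK exists throughout with sg=−1. I'll use a small skew of 4° and approach, hook and clamp the free edge.

```bash
sed -i 's/AL=np.radians(14)/AL=np.radians(4)/' h.py
cat >> h.py <<'E'
VL=np.array([1.89,1.89,2.39,2.39,3.01,3.01,3.01])
def go(P,q,v=.08,mf=None,frac=.3):
    """linear move, slowed so that joints stay under frac of their mean speed limit"""
    s=ctrl.observe(); r=ctrl.inverse_kinematics(P,q)
    if r is None: print('no IK',P); return None
    need=np.max(np.abs(np.array(r)-s['q'])/VL)/frac; d=np.linalg.norm(np.array(P)-s['eef_pos'])
    hit=ctrl.move_linear(list(P),v=max(.002,min(v,d/max(need,1e-3))),frame=list(q),max_force=mf)
    return hit
def log(tag,hit=None):
    s=ctrl.observe(); print(tag,hit,'t%.1f'%s['t'],'gap%.4f'%s['finger_gap'],np.round(s['eef_pos'],3),'F',np.round(s['ft_force'],1),'M',np.round(s['ft_torque'],1)); return s
SG=-1
O0=S+.0057*SX+.012*SY+.07*Zv
E
python3 - <<'E'
from h import *
X,Y=axes(-.208)
T30,q30,a,e,n=tool(30,O0,-.208,SG)
start=O0+Y*(.13-.030)+.006*Zv; pre=start+Y*.07
ctrl.gripper_to(.05,60)
ctrl.move_ptp(list(pre+.17*Zv),list(q30)); log('above')
print(ctrl.move_linear(list(pre),v=.15,max_force=12)); log('pre')
p=ctrl.snapshot('wrist'); save(p,'w5.png')
print(ctrl.move_linear(list(start),v=.07,max_force=8)); s=log('in'); print(np.round(s['q'],2))
E
```

```text
above None t19.5 gap0.0500 [0.542 0.125 0.246] F [-0.2 -0.5  0.5] M [ 0.9 -0.1  0. ]
False
pre None t20.8 gap0.0500 [0.543 0.125 0.077] F [-1.   0.2  0.2] M [ 0.9 -0.1  0. ]
False
in None t22.0 gap0.0497 [0.528 0.057 0.076] F [-0.8 -0.6  0.6] M [ 0.9 -0.2 -0. ]
[-0.53  0.82 -0.16  1.77  0.74  1.54  0.28]
```

View pics/w5.png

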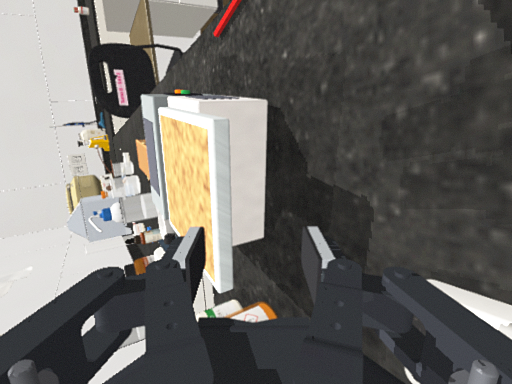

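The fingers (columns 200 and 312) straddle the plate's free edge (about column 225), and the insertion met no force. Lifting and clamping now.

Run:
```python
from h import *
T30,q30,a,e,n=tool(30,O0,-.208,SG)
s=ctrl.observe(); p0=np.array(s['eef_pos'])
for k in(1/3,2/3,1):
    hit=go(p0+(T30-p0)*k,q30,v=.05,mf=25); log('lift %.2f'%k,hit)
for g in(.04,.03,.022,0):
    ctrl.gripper_to(g,60); log('close %.3f'%g)
```

```text
lift 0.33 False t22.5 gap0.0502 [0.527 0.051 0.092] F [-0.2  0.1 -1.2] M [ 1.2 -0.2  0. ]
lift 0.67 False t23.0 gap0.0500 [0.526 0.045 0.108] F [ 0.1  0.3 -2. ] M [ 1.1 -0.1  0. ]
lift 1.00 False t23.5 gap0.0500 [0.526 0.039 0.124] F [ 0.3  1.  -1.4] M [ 1.2 -0.2  0.1]
close 0.040 None t23.7 gap0.0403 [0.525 0.039 0.124] F [ 1.2  1.9 -1.3] M [ 1.3 -0.2  0. ]
close 0.030 None t24.0 gap0.0300 [0.525 0.039 0.124] F [ 0.2  1.5 -0.8] M [ 1.2 -0.2  0. ]
close 0.022 None t24.2 gap0.0221 [0.525 0.039 0.124] F [ 0.1  2.6 -0.8] M [ 1.2 -0.2  0. ]
close 0.000 None t24.5 gap0.0110 [0.526 0.039 0.125] F [0.1 3.  5.8] M [-0.3 -0.1 -0.3]
```

Clamped at 11 mm on the 12 mm plate. Levering up to standing.

Run:
```python
from h import *
for th in range(40,91,10):
    k=(th-30)/60
    O=S+.0057*SX+(.012+.001*k)*SY+(.070+.001*min(1,2*k))*Zv
    P,q,*_=tool(th,O,-.208-.022*k,SG); hit=go(P,q,v=.07,mf=30); s=log(th,hit)
print(np.round(s['q'],2))
P=np.array(s['eef_pos'])
print(go(P-.004*Zv,q,v=.03,mf=8)); log('down')
P=np.array(ctrl.observe()['eef_pos'])
print(go(P-.004*SY,q,v=.03,mf=8)); log('to step')
p=ctrl.snapshot('top'); save(p,'t2.png'); p=ctrl.snapshot('side'); save(p,'s2.png')
a=cv2.imread('pics/t2.png')[140:300,100:400]; b=cv2.imread('pics/s2.png')[100:300,150:400]
cv2.imwrite('pics/c2.png',np.hstack([cv2.resize(a,(450,240)),cv2.resize(b,(300,240))]))
```

```text
40 False t24.9 gap0.0111 [0.524 0.029 0.14 ] F [ 2.   8.7 11.7] M [-0.5 -0.3  0. ]
50 False t25.3 gap0.0110 [0.522 0.017 0.152] F [-0.2 12.  17.9] M [-0.4  0.  -0.4]
60 False t25.7 gap0.0112 [0.52  0.003 0.161] F [-2.9 12.3 25.1] M [-0.5  0.3 -0.5]
70 False t26.1 gap0.0109 [ 0.516 -0.013  0.168] F [-5.3 10.5 30. ] M [-0.   0.8 -0.6]
80 False t26.4 gap0.0113 [ 0.513 -0.03   0.171] F [-8.1  7.2 33.8] M [ 0.2  1.3 -0.4]
90 False t26.9 gap0.0107 [ 0.509 -0.046  0.171] F [-11.4   5.9  34. ] M [1.2 1.5 0.2]
[ 0.2   0.2  -0.27  2.07  0.1   0.81  1.2 ]
False
down None t27.1 gap0.0110 [ 0.51  -0.046  0.171] F [-23.7   6.1  59.6] M [ 0.9  3.9 -0. ]
True
to step None t27.3 gap0.0109 [ 0.509 -0.047  0.172] F [ 2.6  5.5 -0.7] M [ 1.6 -0.5 -0.1]
```

View pics/c2.png

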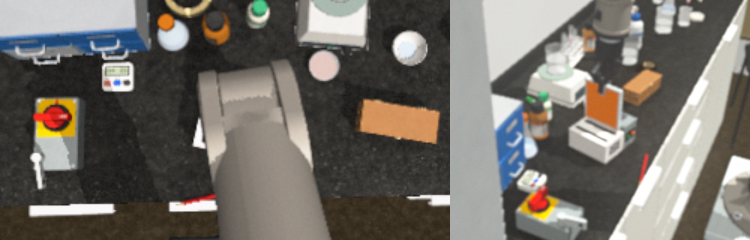

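The side view shows the cover standing on edge, orange face towards +y, foot at the step, held by the gripper. The handle is across and the hasp is out. Now I'll lower it over, slowly, while clamped.

Run:
```python
from h import *
for th in range(95,166,10):
    k=(th-90)/75
    O=over(th,clr=.003,fx=.0057*(1-k))+.0015*Zv
    P,q,*_=tool(th,O,-.23,SG)
    try: hit=go(P,q,v=.06,mf=30)
    except ctrl.MotionError as ex: print(th,'ERR',ex); break
    s=log(th,hit)
    if hit is None or np.linalg.norm(s['ft_force'])>60: break
print(np.round(s['q'],2))
```

```text
95 False t27.7 gap0.0109 [ 0.506 -0.052  0.171] F [0.6 2.6 5.3] M [ 0.4 -0.4  0. ]
105 False t28.2 gap0.0109 [ 0.502 -0.066  0.169] F [-2.1 -2.1  5.2] M [-0.7  0.2  0. ]
115 False t28.7 gap0.0111 [ 0.498 -0.078  0.164] F [-1.   0.4 -2.1] M [-0.8  0.2  0. ]
125 False t29.1 gap0.0111 [ 0.494 -0.09   0.157] F [ 0.2 -0.3 -2.9] M [-1.   0.3  0. ]
135 False t29.5 gap0.0110 [ 0.491 -0.099  0.147] F [-0.   0.2 -2.6] M [-1.2  0.4 -0. ]
145 False t29.9 gap0.0111 [ 0.489 -0.105  0.135] F [ 1.   0.3 -2.7] M [-1.4  0.4  0. ]
155 False t30.3 gap0.0111 [ 0.488 -0.108  0.123] F [ 0.   0.7 -2.3] M [-1.5  0.5  0.1]
165 False t30.7 gap0.0110 [ 0.486 -0.113  0.112] F [ 0.2  0.1 -2.5] M [-1.7  0.5 -0. ]
[ 1.07  0.86 -0.44  1.95 -0.89  1.24  2.64]
```

Forces are steady and it holds about 0.27 kg. Now it goes down to contact on the step edge, then I open the jaws gradually so that the plate rides down on the lower finger.

Run:
```python
from h import *
s=ctrl.observe(); q=s['orientation']; P=np.array(s['eef_pos'])
hit=ctrl.move_linear(list(P-.010*Zv),v=.02,max_force=2.5); log('touch',hit)
for g in np.arange(.014,.0501,.003):
    ctrl.gripper_to(float(g)); 
    if round(g*1000)%2==0: log('open %.3f'%g)
log('opened')
p=ctrl.snapshot('wrist'); save(p,'w6.png'); 
p=ctrl.snapshot('side'); save(p,'s6.png')
a=cv2.imread('pics/w6.png'); b=cv2.imread('pics/s6.png')[150:270,230:360]
cv2.imwrite('pics/c6.png',np.hstack([cv2.resize(a,(400,300)),cv2.resize(b,(325,300))]))
```

```text
touch True t31.0 gap0.0110 [ 0.486 -0.113  0.107] F [0.7 0.5 3.9] M [-0.1  0.1 -0.2]
open 0.014 None t31.2 gap0.0140 [ 0.486 -0.113  0.106] F [ 0.8  0.1 -1. ] M [-1.2  0.4 -0. ]
open 0.020 None t31.7 gap0.0203 [ 0.486 -0.113  0.106] F [-0.4  0.  -1.8] M [-1.1  0.4  0. ]
open 0.026 None t32.1 gap0.0260 [ 0.486 -0.113  0.106] F [-0.7 -0.1 -0.6] M [-1.2  0.4  0. ]
open 0.032 None t32.5 gap0.0318 [ 0.486 -0.113  0.106] F [ 0.5  1.2 -0.9] M [-1.2  0.4 -0.1]
open 0.038 None t33.0 gap0.0381 [ 0.486 -0.113  0.106] F [ 0.1 -0.  -1. ] M [-1.1  0.4 -0. ]
open 0.044 None t33.4 gap0.0436 [ 0.486 -0.113  0.106] F [-1.1  0.5 -1. ] M [-1.2  0.4 -0. ]
open 0.050 None t33.9 gap0.0501 [ 0.486 -0.113  0.106] F [ 0.3  0.5 -1.3] M [-1.1  0.4  0. ]
opened None t33.9 gap0.0501 [ 0.486 -0.113  0.106] F [ 0.3  0.5 -1.3] M [-1.1  0.4  0. ]
```

View pics/c6.png

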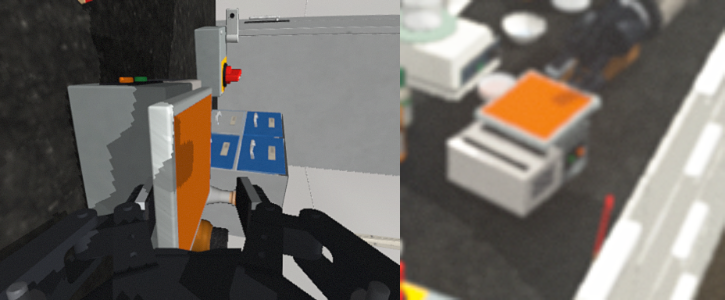

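The plate is nearly flat, orange up, still resting on the lower finger (about 1 N). I'll lower it the last few mm and withdraw.

Run:
```python
from h import *
P=np.array(ctrl.observe()['eef_pos'])
for k in range(1,6):
    ctrl.move_linear(list(P-.002*k*Zv),v=.02); log(k)
P=P-.010*Zv
print(ctrl.move_linear(list(P-.055*SY),v=.08,max_force=6)); log('out')
P=np.array(ctrl.observe()['eef_pos'])
ctrl.move_linear(list(P-.03*SY+.15*Zv),v=.25)
ctrl.gripper_to(0)
ctrl.move_ptp([.45,-.10,.30],list(down(np.pi/2)))
p=ctrl.snapshot('wrist'); save(p,'w7.png'); np.save('w7.npy',p,allow_pickle=True); log('look')
cv2.imwrite('pics/w7c.png',cv2.resize(p['color'][50:320,90:430,::-1],None,fx=2.2,fy=2.2,interpolation=cv2.INTER_CUBIC))
```

```text
1 None t34.2 gap0.0500 [ 0.486 -0.113  0.104] F [-0.4 -0.5 -0.6] M [-1.2  0.3  0. ]
2 None t34.5 gap0.0497 [ 0.486 -0.113  0.102] F [-0.3 -0.2 -1. ] M [-1.2  0.4  0.1]
3 None t34.7 gap0.0502 [ 0.486 -0.113  0.1  ] F [-0.7 -0.6 -0.1] M [-1.   0.3 -0. ]
4 None t35.0 gap0.0499 [ 0.486 -0.113  0.098] F [-0.4 -0.2 -0.6] M [-1.   0.3 -0. ]
5 None t35.2 gap0.0501 [ 0.486 -0.113  0.096] F [-0.1  0.5 -0.7] M [-0.9  0.3  0. ]
False
out None t36.0 gap0.0500 [ 0.474 -0.166  0.096] F [-0.   0.1  0.6] M [-1.   0.3 -0. ]
look None t38.4 gap0.0000 [ 0.449 -0.101  0.299] F [ 0.2 -1.  -0.2] M [-0.  -0.1  0. ]
```

View pics/w7c.png

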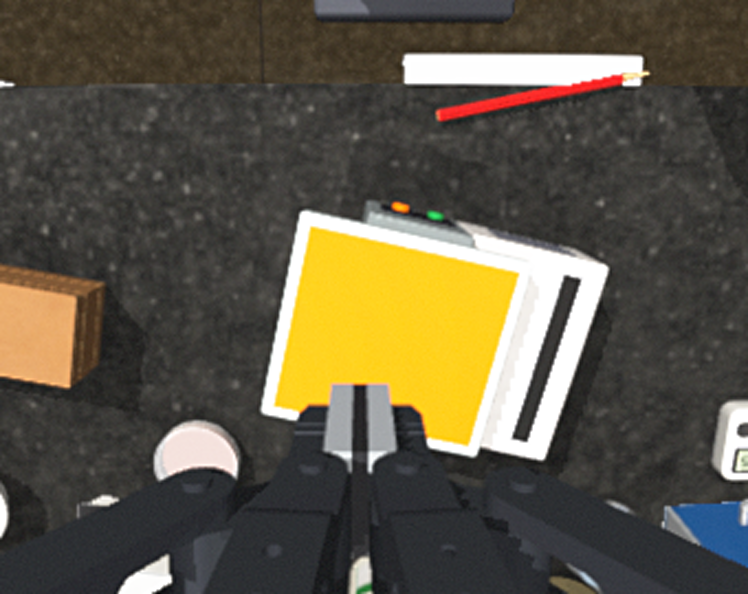

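The cover lies on the deck, orange side up (it looks yellow-orange here), with corners at crop (305,211), (530,265), (474,457) and (263,412). Measuring it against the pad.

Run:
```python
from h import *
p=np.load('w7.npy',allow_pickle=True).item()
f=lambda c,r,z: at_z(p,(50+r/2.2-.3,90+c/2.2-.3),z)[:2]
C=[f(*x,.096) for x in((305,211),(530,265),(474,457),(263,412))]
L=lambda a,b:(np.linalg.norm(b-a).round(4),np.arctan2(*(b-a)[::-1]).round(3))
print('free edge',L(C[0],C[3]),'foot edge',L(C[1],C[2]),'near',L(C[0],C[1]),'far',L(C[3],C[2]))
# robust fit: pixel mask of orange -> min area rect in world
im=p['color'].astype(int); m=(im[...,0]>200)&(im[...,1]>100)&(im[...,2]<90); n,lab,st,_=cv2.connectedComponentsWithStats(m.astype(np.uint8)); k=1+st[1:,4].argmax()
rr,cc=np.nonzero(lab==k); W=np.array([at_z(p,x,.096)[:2] for x in zip(rr[::3],cc[::3])])*1000
r=cv2.minAreaRect(W.astype(np.float32)); print('orange rect',r)
c=np.array(r[0])/1000; c2=np.mean(C,0)
for c in(c,c2):
    d=c-S[:2]; print('centre in stand',d@SX[:2],d@SY[:2])
# stand ledge +y edge in this image (z .07): expected stand y=+85
E=[f(*x,.07) for x in((606,266),(545,459))]; print('ledge edge',L(*E),[((e-S[:2])@SX[:2],(e-S[:2])@SY[:2]) for e in E])
```

```text
free edge (np.float64(0.119), np.float64(-0.23)) foot edge (np.float64(0.1185), np.float64(-0.217)) near (np.float64(0.1259), np.float64(1.334)) far (np.float64(0.1274), np.float64(1.339))
orange rect ((493.8985595703125, -82.87493133544922), (115.9907455444336, 105.47512817382812), 77.09122467041016)
centre in stand 0.0021856780344337774 -0.03171173004255047
centre in stand 0.0021869992597552666 -0.03144747562808265
ledge edge (np.float64(0.1284), np.float64(-0.211)) [(np.float64(-0.06325618001437225), np.float64(0.08328595187227661)), (np.float64(0.0651091982845113), np.float64(0.08567224993653147))]
```

The cover centre is at stand (+2, −32) mm against a target of (0, −33), yaw −0.225 against −0.23. Nothing needs pushing, so I'm handing in.

Run:
```python
from h import *
ctrl.pause(.5); log('end'); print(ctrl.hand_in())
```

```text
end None t38.9 gap0.0001 [ 0.45 -0.1   0.3 ] F [-0.6  0.2  0.3] M [0. 0. 0.]
the job is handed in; nothing more can be done
None
```

The job is done and handed in at about 39 s of the 72 s allowed; no verdict came back.

- **Isolator:** I turned the handle to off (measured about 1.57 rad, at the stop), then swung the hasp fully out (about 1.40 rad). The overhead picture at about 27 s, with the cover standing, still showed both so; I did not check them again afterwards.
- **Cover:** I clamped the free edge, levered the plate up until it stood against the step, and turned it over while still clamped. Then I let it down slowly on the lower finger.
- **Last check:** the cover lies orange face up, centred at stand (+2, −32) mm against the pad's (0, −33). Its yaw is about −0.225 rad and the stand's is −0.23. I judged it flat from the image and the forces, not by a direct height measurement. The arm was clear and touching nothing.

Two readings were not as planned:
- **Handle grip:** the fingers closed at 35 mm, not on the 14 mm bar, probably on the handle's red hub. It still turned to the stop.
- **Force at the step:** pressing the standing cover onto the ledge briefly raised the wrist force to about 64 N, against the limit of 120 N.

I did not measure the bottles, flask and petri dish before and after, but the arm felt no contact with them.

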